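Lock the curing box and wind its timer

TASK

Get the curing box running: first lift the steel tong off its lid and lay it flat inside the bamboo tray, on the bare mat beside the two tiles. Then pull the safety catch fully out, swing the locking handle clockwise round to its stop, and last wind the timer key clockwise, regripping as needed, right up to its stop. Leave the jar, the test cone and the two tiles standing and lying where they are.

Things in the scene. Friction and masses are not known exactly. Their poses are not given: they have to be found in the camera images.
- curing_box: Grey enamelled curing box, fixed, 200 (x) x 290 (y) x 80 mm high, with a flat white lid whose top is 80 mm above its origin; origin at the centre of its underside, z up, front facing its -x. On the lid, in the box's own axes: locking handle with its pivot at (50, 30), safety catch near (30, -125), timer key at (-20, 100), all mm. Handle, catch and key are all plain steel.
- catch (a joint): Safety catch: a steel bolt that slides along the box's -y, outward over the lid's -y end. 0 = fully in, where it stands in the way of the tip of the handle; 0.036 m = fully out, its stop. It starts at 0 to 0.005. It needs about 2 N and stays where it is left.
- catch_grip (a point): Upper part of the catch's upright square post (16 x 16 mm, from 20 to 62 mm above the lid); the point is on the post's axis, 44 mm above the lid. It moves with the catch. Axes parallel to the box's axes. The post's axis is about 58 mm from that of the handle's grip when the catch is in.
- handle (a joint): Locking handle: a flat steel arm, 8 to 20 mm above the lid, that turns clockwise (seen from above) about a vertical pivot. 0 = arm pointing along the box's -y (unlocked), 1.57 rad = arm pointing along the box's -x (locked, its stop). It starts at 0 to 0.02. The catch blocks it beyond about 0.04 until the catch is at least 0.02 m out. Arm reaches 145 mm from the pivot and would run into the tong. It needs about 2 to 3 N at the grip and stays where it is left.
- handle_grip (a point): Upright round grip on the handle, 24 mm in diameter, from 20 to 77 mm above the lid, on the arm 100 mm from the pivot; the point is on its axis, 55 mm above the lid.
- handle_pivot (a point): Point on the handle's vertical pivot axis, 29 mm above the lid, at the top of the hub.
- key (a joint): Timer key: turns clockwise seen from above about a vertical axis, value growing as it is wound; 2.9 rad = fully wound, its stop. It starts anywhere from 0 to 0.6. Wound against a light spring and a ratchet-like brake: it takes 0.1 to 0.15 N m and stays where it is left.
- key_grip (a point): Middle of the key's upright flat wing, 60 mm long (along this point's own x axis) x 10 mm thick (own y) x 36 mm tall (32 to 68 mm above the lid), on the key's axis, 52 mm above the lid; it turns with the key. It stands over a round housing 68 mm across and 14 mm high.
- tong: Stainless tong (rigid), 160 mm long along its own x, 14 mm high, two arms spreading from 18 mm overall at the tail (-x) to 37 mm at the tip (+x), about 25 mm over both arms at its middle; origin at the centre of its underside, z up. It starts lying on the lid in the handle's way.
- tong_tip (a point): Tip end of the tong: 80 mm from its origin along +x, at half height.
- tong_tail (a point): Tail end of the tong: 80 mm from its origin along -x, at half height.
- tray: Bamboo mat tray, fixed, 200 (x) x 260 (y) mm outside, wall 6 mm, rim 16 mm high, inner floor 6 mm above its origin (centre of its underside). The two tiles lie on its +x half; its -x half is bare and holds the tong laid along the tray's y.
- tile_a: Copper-red glazed tile, 65 x 65 x 8 mm, lying flat in the tray; origin at the centre of its underside. To be left alone.
- tile_b: The other copper-red tile, same size. To be left alone.
- jar: Clear glass jar with steel lid, 68 mm across, 100 mm high, standing behind the curing box (box's +x side); origin at the centre of its underside. To be left alone.
- test_cone: White ceramic test cone, 38 mm across the foot, 66 mm high, standing on the lid's rear corner on the +y side; origin at the centre of its underside. To be left alone.
Not all that is in view belongs to the job. Of the things shaped like the tong, the stainless one is meant.

How it is judged:
On the way, in this order (a step that is already met when the one before it is completed fails the run):
1. the tong lies flat on the tray's mat, let go (x of tong_tip in the frame of tray between -0.1 and 0.1 m and y of tong_tip in the frame of tray between -0.13 and 0.13 m and x of tong_tail in the frame of tray between -0.1 and 0.1 m and y of tong_tail in the frame of tray between -0.13 and 0.13 m and z of tong in the frame of tray below 0.012 m and angle between tong's own z axis and vertical below 0.15 rad and linear speed of tong below 0.02 m/s and contact force between tong and the fingers below 0.1 N), for 0.2 s.
2. the safety catch is pulled fully out (value of joint catch above 0.03 m), for 0.1 s.
3. the locking handle is swung round to its stop (value of joint handle above 1.47 rad), for 0.1 s.
4. the timer key is wound up to its stop (value of joint key above 2.7 rad), for 0.1 s.
At the end, for the whole second after the job is handed in: The tong lies flat at rest on the tray's floor (not on a tile; both ends within the tray), the catch is out by more than 30 mm of 36, the handle is past 1.45 of 1.57 rad and the key past 2.65 of 2.9 rad, all let go (all of step 1 and value of joint catch above 0.03 m and value of joint handle above 1.45 rad and value of joint key above 2.65 rad); the robot touches nothing.
It fails at once if the handle is forced against the catch (value of joint handle above 0.15 rad and value of joint catch below 0.012 m).
It fails at once if the jar, the test cone or a tile is shifted by more than 25 mm (distance of any of jar, test_cone, tile_a, tile_b from where it was at the start of the episode above 0.025 m).
It fails at once if the jar, the test cone or a tile is tipped (angle between any of jar, test_cone, tile_a, tile_b's own z axis and vertical above 0.5 rad).
It also fails if it takes over 72 s, if anything falls off the work surface, if the arm or the gripper's body presses on something with over 40 N, if the wrist force passes 120 N, or if a joint passes its speed limit or range.

ROBOT

A 7-joint arm with a two-finger parallel gripper is mounted at the origin on the work surface. World frame = base frame: x ahead of the robot, y to its left, z up, the work surface at z = 0. Lengths are in m, angles in rad, forces in N, time in s.
With the tool pointing down it reaches from about 0.425 to 0.875 m from the base axis. Payload 9.9 kg.
Tool frame: the origin (TCP) lies midway between the tips of the shut fingers; the grasp point (between the pads) lies 19 mm behind it (bot.grip_point_offset is the z of the grasp point in the tool frame, in m); z points along the fingers, x is the direction in which the jaws open and shut, and the axes are right-handed (so a half turn about z gives the same grasp; the last joint's range is limited). The gripper opens to 85 mm and grips with 20 to 120 N. Pads are 22 mm wide; open, the fingers measure 114 mm over their backs; the gripper's body (76 mm by 85 mm) begins 54 mm behind the grasp point. The pads swing forward as they close: fully open they stand 13 mm farther back than shut.
Start: joints at [1.2, 0.576, 0.025, 1.437, -0.015, 1.129, -0.057], TCP at [0.191, -0.647, 0.231] pointing down, gripper open.
Joint ranges: [-2.76, 2.76], [-0.34, 2.15], [-1.52, 1.57], [0.19, 2.46], [-1.09, 4.23], [0.17, 1.99], [-2.82, 2.82]. Speed limits (rad/s): [2.22, 2.22, 3.01, 3.01, 3.14, 3.14, 3.14].

INTERFACE

Orientations are given as a 3x3 rotation matrix whose columns are the frame's x, y, z axes.
In Python, from workcell import bot gives the robot as it stands. The module is installed in compiled form; this text tells all that it offers.
- The arm moves only by the tool carry_out, never from a script. Its argument "increments" is a list of rows, each a list of 5 numbers: the finger opening in cm, from 0 to 8.54, then the shift along the tool's x, y, z in cm, then the turn about the tool's z in rad. A call has 1 to 8 rows; each row is the pose to reach, as a shift and turn from the pose measured when the call began, along the tool's axes at that moment; what a row does not reach only later rows make up. A row lasts 1/12 s, in which the tool goes at most 41.7 mm and 7.16 degrees, less where a joint would pass 70% of its speed; a pose out of reach is approached as far as the arm can. A call with a gripper value outside its range is refused whole. The fingers move at their own pace and stop on an object; "squeeze" is the grip in N (left out, the last holds). Time passes only in rows, so rows that repeat a pose let the fingers close. It gives the time, the measured TCP pose, the force and the opening at its end, in the units of the state.
- bot.state(): the state, without advancing time (a new reading comes with each control period).
- bot.capture(name): name is "scene" or "top" or "wrist"; returns (picture, depth): 480x640x3 uint8, red, green, blue; 480x640 float32, m along the optical axis (not along the pixel's ray), 0 where there is no reading.
- bot.camera_params(name): a dict with "fx", "fy", "cx", "cy" (pixels), "extrinsics" (4x4, takes a point from world to camera coordinates); the wrist camera has in their place "T_tool_cam" (4x4, takes a point from camera to tool coordinates, whose origin is the TCP and whose axes are the tool frame's). Camera axes: x right, y up, looking along -z (the intrinsics and any distortion apply to the point x, -y, -z); pixel columns grow to the right and rows downward; lengths in m; the calibration is good to about 2 mm. A picture is of the moment at which its call begins: read the wrist's pose just before it. camera_params takes no time and is no camera call.
- bot.sign_off(): hands the job in, once; it reports no verdict.
The state is a dict: "t": time; "joints": joint angles; "qd": joint speeds; "joint_torque": joint torques, N m; "eef_pos": TCP position; "tcp_rot": TCP orientation; "contact_force": force on the tool from outside, world axes, zero at the start; "wrist_torque": the same for the moment, N m; "width": opening from 0.0 (shut) to 1.0 (fully open).
Only numpy, scipy, OpenCV 4.12 (cv2) and the standard library are available. Lean on these libraries where they do the work, as an engineer would, in place of code of your own. Each camera call takes 0.05 s, during which the arm holds its last target. There are 200 camera calls.

## Working session

There is one attempt and no reset: what is moved stays moved. The work goes in short steps, Python scripts to look and compute and a tool call to move; the robot and the scene stay as the last step left them, time stands still between calls to the robot, and variables do not carry over. Pictures are saved under pics/ and viewed, about 8 in all and at most 12, crops included, and the job is handed in when it is done.

Besides the shell and the picture viewer there is one more tool, called after "Emit:" by a JSON object that holds its "fn" and its "kwargs". carry_out: Moves the arm, as the interface text tells. Its arguments: {"type":"object","properties":{"increments":{"type":"array"},"squeeze":{"type":"number"}},"required":["increments"]}

```bash
mkdir -p pics
cat > h.py <<'E'
import numpy as np, cv2
from workcell import bot
def cam(name):
    s=bot.state(); p=bot.camera_params(name); im,d=bot.capture(name)
    if name=="wrist":
        T=np.eye(4);T[:3,:3]=s["tcp_rot"];T[:3,3]=s["eef_pos"]; T=T@np.array(p["T_tool_cam"])
    else: T=np.linalg.inv(np.array(p["extrinsics"]))
    return im,d,p,T
def save(name,fn):
    im,d,p,T=cam(name); cv2.imwrite("pics/"+fn+".png",im[:,:,::-1]); np.savez("pics/"+fn+".npz",im=im,d=d,T=T,k=[p["fx"],p["fy"],p["cx"],p["cy"]])
    print({k:v for k,v in p.items() if k not in("fx","fy","cx","cy","extrinsics","T_tool_cam")})
def w(fn,u,v,z=None,n=1):
    f=np.load("pics/"+fn+".npz");fx,fy,cx,cy=f["k"];T=f["T"]
    r=np.array([(u-cx)/fx,-(v-cy)/fy,-1.])
    if z is None:
        q=f["d"][v-n:v+n+1,u-n:u+n+1];q=q[q>0];dd=np.median(q) if len(q) else np.nan
    else: dd=(z-T[2,3])/(T[:3,:3]@r)[2]
    return np.round(T[:3,:3]@(r*dd)+T[:3,3],4)
E
python3 - <<'E'
from h import *
save("top","top0"); save("scene","sc0")
s=bot.state();print({k:np.round(v,3) for k,v in s.items()},bot.grip_point_offset)
a=cv2.imread("pics/top0.png")
for k in("top","scene"):
  p=bot.camera_params(k);print(p)
E
```

```text
{}
{}
{'t': np.float64(0.1), 'joints': array([ 1.2  ,  0.576,  0.025,  1.438, -0.015,  1.129, -0.057]), 'qd': array([ 0.001, -0.001,  0.002, -0.002, -0.001,  0.001, -0.001]), 'joint_torque': array([ 6.0000e-03, -7.6731e+01,  2.2580e+00, -2.8661e+01,  1.6000e-02,
        9.0000e-03, -0.0000e+00]), 'eef_pos': array([ 0.191, -0.647,  0.231]), 'tcp_rot': array([[ 0.283, -0.959, -0.   ],
       [-0.959, -0.283,  0.001],
       [-0.002,  0.   , -1.   ]]), 'contact_force': array([ 0.098, -0.691,  0.441]), 'wrist_torque': array([-0.014, -0.015,  0.   ]), 'width': np.float64(0.999)} -0.0187
{'fx': 460.9760861430003, 'fy': 460.9760861430003, 'cx': 320.26902420152203, 'cy': 239.20848785764665, 'extrinsics': array([[ 0.00663581, -0.99991656,  0.01108336, -0.10712487],
       [ 0.98247931,  0.00858369,  0.18617389, -0.47652671],
       [-0.18625349,  0.00965376,  0.9824543 , -0.95843115],
       [ 0.        ,  0.        ,  0.        ,  1.        ]])}
{'fx': 623.515179230464, 'fy': 623.515179230464, 'cx': 324.8588077483036, 'cy': 234.3887891077123, 'extrinsics': array([[ 0.28556646,  0.95831279,  0.00940188, -0.05798677],
       [-0.66936429,  0.19242294,  0.71758265,  0.25071828],
       [ 0.6858595 , -0.21121082,  0.69640989, -1.68904384],
       [ 0.        ,  0.        ,  0.        ,  1.        ]])}
```

View pics/top0.png

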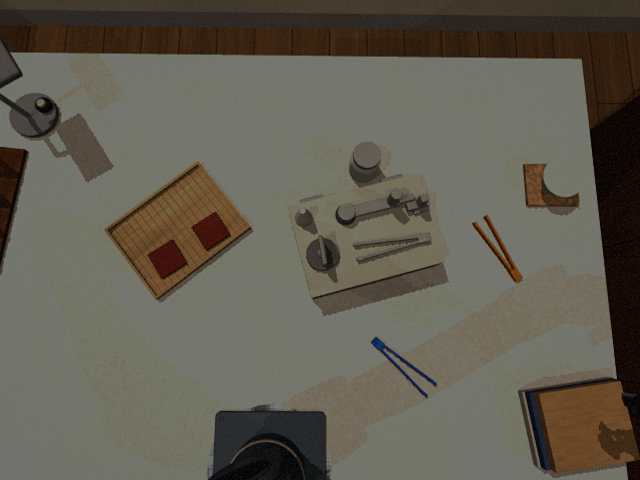

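View pics/sc0.png

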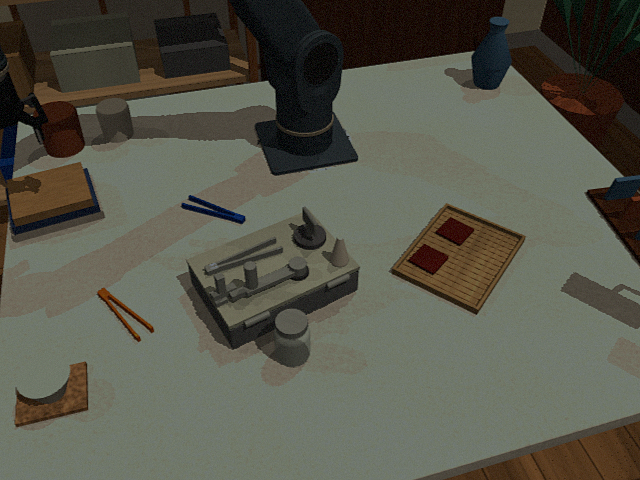

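The top view shows the box around (370,245), handle pivot about (346,213), grip (397,196), catch (422,203), key (322,253) and the stainless tong from (357,252) to (430,238). The tray is around (180,230) with its tiles at the lower right, the jar at (366,160) and the cone at (304,217). I'll enlarge this and measure.

Run:
```python
from h import *
a=cv2.imread("pics/top0.png")
c=cv2.resize(a[130:310,280:460],None,fx=4.4,fy=3.3*4.4/4.4,interpolation=cv2.INTER_CUBIC)
c=cv2.resize(a[140:320,285:460],(583,600),interpolation=cv2.INTER_CUBIC)
c=cv2.convertScaleAbs(c,alpha=1.6)
cv2.imwrite("pics/crop0.png",c)
for n,u,v in [("tray c1",106,231),("c2",199,163),("c3",251,229),("c4",159,299)]:
  print(n,w("top0",u,v,0.016),w("top0",u,v))
for n,u,v in [("lid",380,222),("lid2",330,290),("jar",366,158),("cone",304,213),("piv",346,213),("grip",397,195),("catch",421,201),("key",322,250),("tilea",211,232),("tileb",168,260),("mat",160,220)]: print(n,w("top0",u,v))
```

```text
tray c1 [0.4974 0.3759 0.016 ] [0.4975 0.3762 0.0156]
c2 [0.6595 0.1773 0.016 ] [0.6596 0.1774 0.0157]
c3 [0.5049 0.0521 0.016 ] [0.508  0.0543 0.0011]
c4 [0.3472 0.247  0.016 ] [0.348  0.2519 0.0012]
lid [ 0.5091 -0.2295  0.0794]
lid2 [ 0.3646 -0.1239  0.0794]
jar [ 0.644  -0.1992  0.0999]
cone [ 0.5114 -0.0699  0.143 ]
piv [ 0.5209 -0.1556  0.1081]
grip [ 0.5464 -0.2531  0.1562]
catch [ 0.5396 -0.3044  0.1383]
key [ 0.4368 -0.106   0.1466]
tilea [0.4978 0.1421 0.0131]
tileb [0.4334 0.2339 0.0139]
mat [0.5262 0.2611 0.0052]
```

View pics/crop0.png

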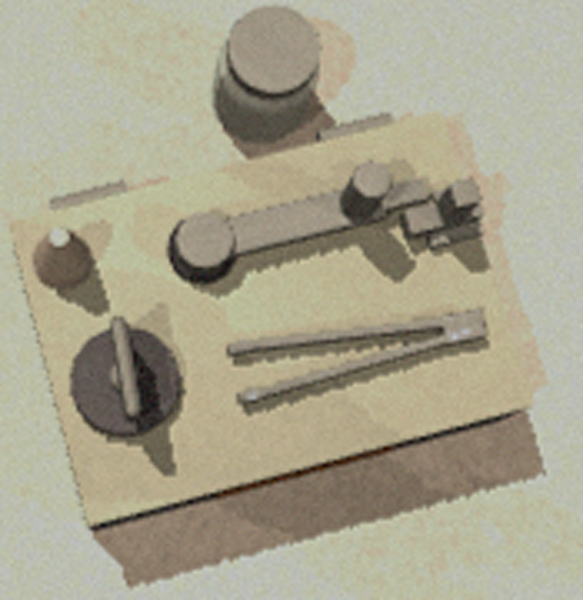

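The enlarged crop shows the lid corners at (12,218), (92,525), (533,410) and (458,115). The pivot top is at (205,240), the grip top at (371,183) and the catch post at (462,193). The key wing's top edge runs (118,320)–(133,412), and the tong's tips are at (235,350)/(245,400) with its tail at (470,326).

```bash
cat >> h.py <<'E'
def go(pos,ang):
    """increments to TCP pos with tool x at world angle ang (deg, mod 180 nearest)"""
    s=bot.state();R=np.array(s["tcp_rot"]);p=np.array(s["eef_pos"])
    a=np.degrees(np.arctan2(R[1,0],R[0,0])); t=a-ang
    opts=[(t+180*k) for k in range(-3,4)]
    t=sorted(opts,key=abs)[:2]
    print("inc cm",np.round(R.T@(np.array(pos)-p)*100,2),"turn",np.round(np.radians(t),3),"pos",np.round(p,4),"ang",round(a,1),"j7",round(s["joints"][6],2),"t",round(s["t"],1),"F",np.round(s["contact_force"],1),"w",round(s["width"],3))
E
python3 - <<'E'
from h import *
def q(x,y,z): return w("top0",285+x/3.331,140+y/3.333,z)
C=[q(12,218,.08),q(92,525,.08),q(533,410,.08),q(458,115,.08)]
for c in C: print(c)
c=np.mean(C,0); print("center",c)
vy=(C[0]+C[1]-C[2]-C[3])[:2]; vx=(C[0]+C[3]-C[1]-C[2])[:2]
print("len",np.linalg.norm(vy)/2,np.linalg.norm(vx)/2,"yaw",np.degrees(np.arctan2(vy[1],vy[0]))-90,np.degrees(np.arctan2(vx[1],vx[0])))
for n,x,y,z in[("piv",205,240,.109),("grip",371,183,.157),("catch",462,193,.142),("k1",118,320,.148),("k2",133,412,.148),("tail",470,326,.094),("tip1",235,350,.094),("tip2",245,400,.094)]: print(n,q(x,y,z))
E
```

```text
[ 0.5434 -0.0352  0.08  ]
[ 0.3489 -0.0882  0.08  ]
[ 0.4225 -0.3638  0.08  ]
[ 0.6152 -0.3234  0.08  ]
center [ 0.4825  -0.20265  0.08   ]
len 0.29112351330663766 0.1991528307606999 yaw 14.461073171089154 13.561755106019321
piv [ 0.5228 -0.1566  0.109 ]
grip [ 0.5463 -0.2518  0.157 ]
catch [ 0.545  -0.3091  0.142 ]
k1 [ 0.4642 -0.1027  0.148 ]
k2 [ 0.41   -0.1118  0.148 ]
tail [ 0.473  -0.3227  0.094 ]
tip1 [ 0.4565 -0.176   0.094 ]
tip2 [ 0.4253 -0.1819  0.094 ]
```

Run:
```python
from h import *
go((.456,-.25,.24),12.5)
```

```text
inc cm [-30.58 -36.66  -0.9 ] turn [-1.502  1.64 ] pos [ 0.1909 -0.647   0.2305] ang -73.6 j7 -0.06 t 0.1 F [ 0.1 -0.7  0.4] w 0.999
```

Emit:
{"fn": "carry_out", "kwargs": {"increments": [[8.5, -3.8, -4.6, -0.1, -0.12], [8.5, -7.6, -9.2, -0.2, -0.24], [8.5, -11.4, -13.8, -0.3, -0.36], [8.5, -15.2, -18.3, -0.4, -0.48], [8.5, -19, -22.8, -0.5, -0.6], [8.5, -22.8, -27.4, -0.6, -0.72], [8.5, -26.6, -32, -0.8, -0.84], [8.5, -30.6, -36.7, -0.9, -0.96]]}}

```text
t: 0.77
eef_pos: [0.3767, -0.3684, 0.2369]
tcp_rot: [[0.95, -0.313, -0.001], [-0.313, -0.95, 0.001], [-0.001, -0.001, -1.0]]
contact_force: [0.3, 0.3, 0.2]
width: 0.996
```

Run:
```python
from h import *
go((.456,-.25,.24),12.5)
```

```text
inc cm [  3.83 -13.73  -0.3 ] turn [-0.536  2.605] pos [ 0.3767 -0.3684  0.2369] ang -18.2 j7 0.24 t 0.8 F [0.3 0.3 0.2] w 0.996
```

Emit:
{"fn": "carry_out", "kwargs": {"increments": [[8.5, 1, -3.5, -0.1, -0.13], [8.5, 2, -7, -0.2, -0.26], [8.5, 3, -10.5, -0.3, -0.4], [8.5, 3.8, -13.7, -0.3, -0.536], [8.5, 3.8, -13.7, -0.3, -0.536], [8.5, 3.8, -13.7, -0.3, -0.536]]}}

```text
t: 1.27
eef_pos: [0.4566, -0.2481, 0.2398]
tcp_rot: [[0.975, 0.222, -0.001], [0.222, -0.975, 0.002], [-0.0, -0.002, -1.0]]
contact_force: [0.2, -0.2, -0.0]
width: 0.996
```

Run:
```python
from h import *
go((.456,-.25,.083),12.5)
save("wrist","w0")
c=cv2.convertScaleAbs(cv2.imread("pics/w0.png"),alpha=1.5); cv2.imwrite("pics/w0b.png",c)
```

```text
inc cm [-0.1   0.21 15.68] turn [ 0.006 -3.135] pos [ 0.4566 -0.2481  0.2398] ang 12.9 j7 0.44 t 1.3 F [ 0.2 -0.2 -0. ] w 0.996
{}
```

View pics/w0b.png

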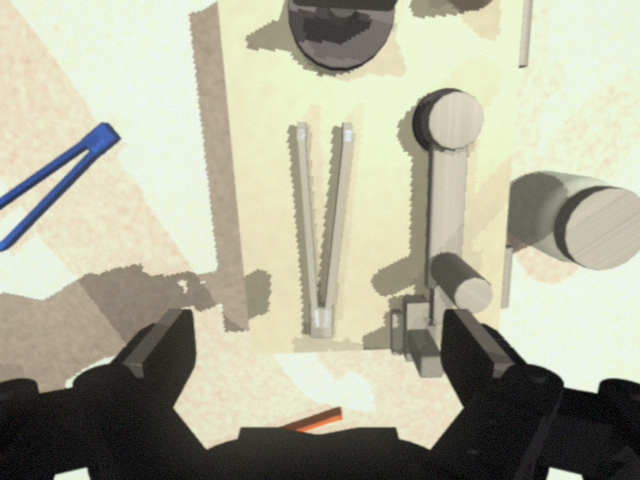

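The wrist view shows the tong's tail end at (321,337) and its tips at (301,123)/(348,123). The hub top is at (455,119), the grip top at (473,294) and the catch post top at about (430,369).

Run:
```python
from h import *
t=w("w0",321,337,.094);a=w("w0",301,123,.094);b=w("w0",348,123,.094)
m=(a+b)/2; print("tail",t,a,b,"len",np.linalg.norm(m-t),"ang",np.degrees(np.arctan2(*(m-t)[[1,0]])),"mid",(m+t)/2)
for n,u,v,z in [("piv",455,119,.109),("grip",473,294,.157),("catch",430,369,.142),("lidfl",236,5,.08),("lidf2",258,352,.08),("lidr",504,300,.08)]: print(n,w("w0",u,v,z),w("w0",u,v))
m=(m+t)/2
go((m[0],m[1],.083),np.degrees(np.arctan2(*((a+b)/2-t)[[1,0]]))-90)
```

```text
tail [ 0.4789 -0.3299  0.094 ] [ 0.4304 -0.179   0.094 ] [ 0.4611 -0.172   0.094 ] len 0.15791859453528584 ang 102.11756338330272 mid [ 0.462325 -0.2527    0.094   ]
piv [ 0.5257 -0.1552  0.109 ] [ 0.5257 -0.1552  0.1091]
grip [ 0.5515 -0.2514  0.157 ] [ 0.5512 -0.2512  0.1576]
catch [ 0.5479 -0.3123  0.142 ] [ 0.5476 -0.3119  0.1427]
lidfl [ 0.3725 -0.1158  0.08  ] [ 0.3726 -0.1159  0.0802]
lidf2 [ 0.4336 -0.3615  0.08  ] [ 0.4336 -0.3613  0.0803]
lidr [ 0.6139 -0.2737  0.08  ] [ 0.615  -0.2744  0.0779]
inc cm [ 0.61  0.46 15.67] turn [ 0.007 -3.135] pos [ 0.4556 -0.2498  0.2397] ang 12.5 j7 0.43 t 1.3 F [ 0.5 -0.8 -0.9] w 0.998
```

Emit:
{"fn": "carry_out", "kwargs": {"increments": [[6, 0.6, 0.5, 4, 0], [6, 0.6, 0.5, 8, 0], [6, 0.6, 0.5, 12, 0], [6, 0.6, 0.5, 14, 0], [6, 0.6, 0.5, 15.5, 0], [6, 0.6, 0.5, 15.5, 0], [0, 0.6, 0.5, 15.5, 0], [0, 0.6, 0.5, 15.5, 0]], "squeeze": 40}}

```text
t: 1.98
eef_pos: [0.4624, -0.254, 0.0855]
tcp_rot: [[0.977, 0.215, -0.001], [0.215, -0.977, 0.001], [-0.001, -0.001, -1.0]]
contact_force: [0.6, -0.5, 0.3]
width: 0.433
```

Emit:
{"fn": "carry_out", "kwargs": {"increments": [[0, 0, 0, 0, 0], [0, 0, 0, 0, 0], [0, 0, 0, 0, 0], [0, 0, 0, 0, 0], [0, 0, 0, -2, 0], [0, 0, 0, -5, 0]]}}

```text
t: 2.48
eef_pos: [0.461, -0.2535, 0.1345]
tcp_rot: [[0.977, 0.215, -0.004], [0.215, -0.977, 0.003], [-0.004, -0.004, -1.0]]
contact_force: [0.2, -0.7, -1.0]
width: 0.269
```

Run:
```python
from h import *
c=np.array([w("top0",106,231,.016),w("top0",199,163,.016),w("top0",252,228,.016),w("top0",159,298,.016)])
C=c.mean(0);ex=(c[3]-c[0]+c[2]-c[1]);ex/=np.linalg.norm(ex);ey=(c[1]-c[0]+c[2]-c[3]);ey/=np.linalg.norm(ey)
print(C,ex,ey,np.degrees(np.arctan2(ey[1],ey[0])))
P=C-.05*ex;print("place",P)
go((P[0],P[1],.18),np.degrees(np.arctan2(ey[1],ey[0]))-90)
save("wrist","w1")
```

```text
[0.50335  0.212575 0.016   ] [-0.76098844 -0.64876544  0.        ] [ 0.62880811 -0.77756052  0.        ] -51.037758646313456
place [0.54139942 0.24501327 0.016     ]
inc cm [ 18.53 -46.98  -4.45] turn [-0.464  2.678] pos [ 0.461  -0.2535  0.1345] ang 12.4 j7 0.35 t 2.5 F [ 0.2 -0.7 -1. ] w 0.269
{}
```

View pics/w1.png

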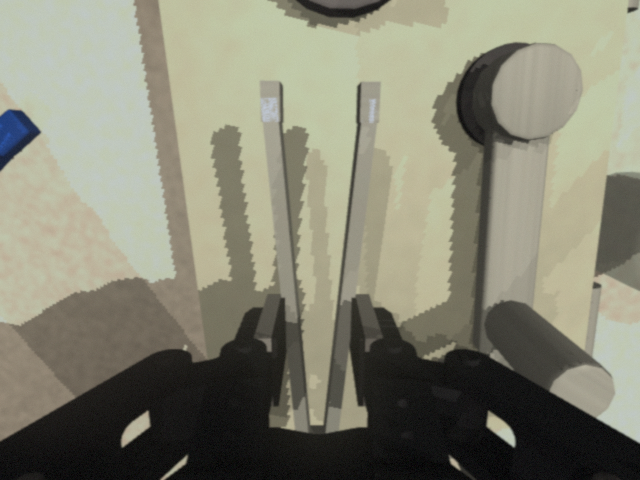

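The tong is held at its middle (opening about 23 mm). I'm carrying it to the tray.

Emit:
{"fn": "carry_out", "kwargs": {"increments": [[0, 0, 0, -4, 0], [0, 1, -3, -7, -0.03], [0, 2.5, -7, -7, -0.06], [0, 4, -11, -7, -0.12], [0, 5.5, -15, -7, -0.18], [0, 7, -19, -7, -0.24], [0, 8.5, -23, -7, -0.3], [0, 10, -27, -7, -0.36]]}}

```text
t: 3.2
eef_pos: [0.5023, 0.023, 0.2114]
tcp_rot: [[0.837, 0.547, 0.005], [0.547, -0.837, -0.002], [0.003, 0.004, -1.0]]
contact_force: [1.4, -1.1, -0.8]
width: 0.275
```

Run:
```python
from h import *
go((.5414,.245,.06),39.7)
```

```text
inc cm [ 15.37 -16.51  15.12] turn [-0.114  3.027] pos [0.5023 0.023  0.2114] ang 33.2 j7 0.15 t 3.2 F [ 1.4 -1.1 -0.8] w 0.275
```

Emit:
{"fn": "carry_out", "kwargs": {"increments": [[0, 2.6, -2.8, 0, -0.04], [0, 5.2, -5.6, 0, -0.08], [0, 7.8, -8.4, 0, -0.114], [0, 10.4, -11.2, 0, -0.114], [0, 13, -14, 2, -0.114], [0, 15.4, -16.5, 5, -0.114], [0, 15.4, -16.5, 9, -0.114], [0, 15.4, -16.5, 9, -0.114]]}}

```text
t: 3.87
eef_pos: [0.5382, 0.2464, 0.1155]
tcp_rot: [[0.767, 0.642, -0.002], [0.642, -0.767, -0.004], [-0.004, 0.002, -1.0]]
contact_force: [-1.4, -1.6, -1.1]
width: 0.271
```

Run:
```python
from h import *
go((.5414,.245,.012),39.7)
save("wrist","w2")
```

```text
inc cm [ 0.2   0.29 10.35] turn [ 0.004 -3.138] pos [0.5382 0.2464 0.1155] ang 39.9 j7 -0.22 t 3.9 F [-1.4 -1.6 -1.1] w 0.271
{}
```

View pics/w2.png

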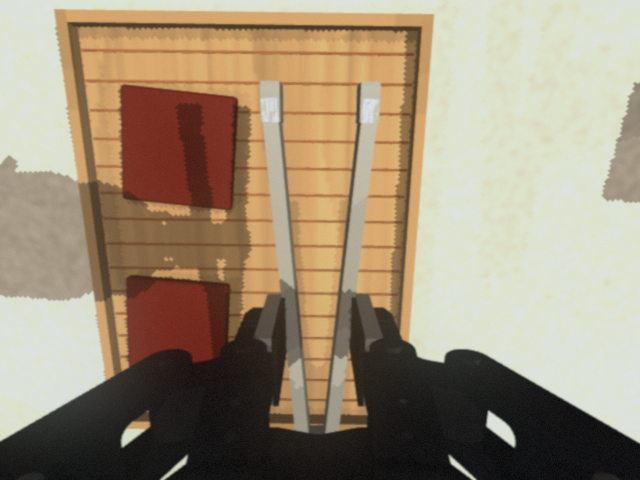

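The tong hangs over the bare half, with the tile edges at column ~236 and the inner wall at ~408, so it is centred. Lowering and releasing.

Emit:
{"fn": "carry_out", "kwargs": {"increments": [[0, 0.2, 0.3, 4, 0], [0, 0.2, 0.3, 8, 0], [0, 0.2, 0.3, 9.8, 0], [0, 0.2, 0.3, 10.3, 0], [0, 0.2, 0.3, 10.3, 0], [0, 0.2, 0.3, 10.3, 0], [4.5, 0.2, 0.3, 10.3, 0], [4.5, 0.2, 0.3, 10.3, 0]]}}

```text
t: 4.58
eef_pos: [0.5438, 0.2438, 0.0171]
tcp_rot: [[0.768, 0.64, 0.002], [0.64, -0.768, -0.003], [-0.0, 0.004, -1.0]]
contact_force: [-0.5, 0.3, 0.4]
width: 0.52
```

Emit:
{"fn": "carry_out", "kwargs": {"increments": [[4.5, 0, 0, 0, 0], [4.5, 0, 0, 0, 0], [4.5, 0, 0, -1, 0], [4.5, 0, 0, -4, 0], [4.5, 0, 0, -8, 0], [4.5, 0, 0, -12, 0], [4.5, 0, 0, -16, 0], [4.5, 0, 0, -19, 0]]}}

```text
t: 5.25
eef_pos: [0.5434, 0.2451, 0.2115]
tcp_rot: [[0.768, 0.64, 0.005], [0.64, -0.768, -0.002], [0.002, 0.004, -1.0]]
contact_force: [1.1, -0.3, 0.7]
width: 0.525
```

Run:
```python
from h import *
go((.5479,-.3123,.2),14.5+90)
go((.5479,-.3123,.2),14.5)
save("wrist","w3")
```

```text
inc cm [-35.35  43.09   1.24] turn [-1.129  2.013] pos [0.5434 0.2451 0.2115] ang 39.8 j7 -0.14 t 5.2 F [ 1.1 -0.3  0.7] w 0.525
inc cm [-35.35  43.09   1.24] turn [ 0.442 -2.7  ] pos [0.5434 0.2451 0.2115] ang 39.8 j7 -0.14 t 5.2 F [ 1.1 -0.3  0.7] w 0.525
{}
```

View pics/w3.png

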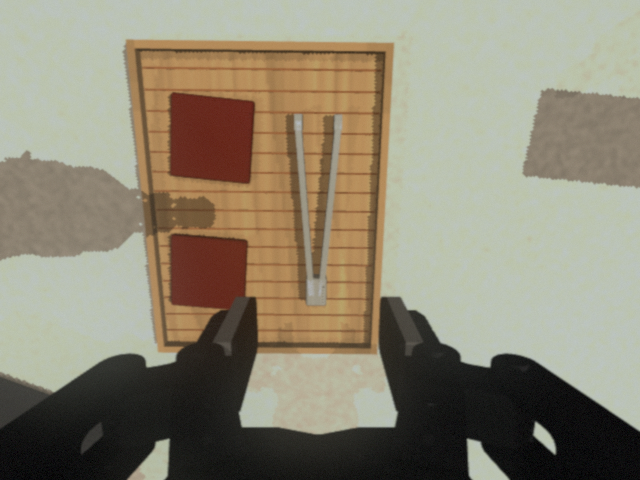

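The tong lies flat on the bare mat (tips (297,117)/(338,117), tail (316,303)), clear of both tiles. Next is the catch.

Emit:
{"fn": "carry_out", "kwargs": {"increments": [[4.5, -2.5, 3.1, 0, 0.06], [4.5, -5, 6.2, 0, 0.12], [4.5, -7.5, 9.3, 0, 0.18], [4.5, -10, 12.4, 0, 0.24], [4.5, -12.5, 15.5, 0, 0.3], [4.5, -15, 18.6, 0, 0.36], [4.5, -17.5, 21.6, 0, 0.4], [4.5, -20, 24.6, 0, 0.44]]}}

```text
t: 5.97
eef_pos: [0.5487, -0.0721, 0.2172]
tcp_rot: [[0.968, 0.25, 0.012], [0.25, -0.968, 0.001], [0.012, 0.002, -1.0]]
contact_force: [0.9, 0.0, 0.8]
width: 0.529
```

Run:
```python
from h import *
go((.5479,-.3123,.2),14.5)
```

```text
inc cm [-6.11 23.23  1.68] turn [ 0.    -3.142] pos [ 0.5487 -0.0721  0.2172] ang 14.5 j7 0.05 t 6.0 F [0.9 0.  0.8] w 0.529
```

Emit:
{"fn": "carry_out", "kwargs": {"increments": [[4.5, -1, 4, 0, 0], [4.5, -2, 8, 0, 0], [4.5, -3, 12, 0, 0], [4.5, -4, 16, 0, 0], [4.5, -5, 20, 0, 0], [4.5, -6.1, 23.2, 0, 0], [4.5, -6.1, 23.2, 1.5, 0], [4.5, -6.1, 23.2, 1.5, 0]]}}

```text
t: 6.63
eef_pos: [0.5459, -0.3142, 0.2]
tcp_rot: [[0.969, 0.246, 0.009], [0.246, -0.969, 0.002], [0.009, -0.0, -1.0]]
contact_force: [-0.9, 1.7, -0.7]
width: 0.528
```

Run:
```python
from h import *
save("wrist","w4")
go((.5479,-.3123,.11),14.5)
```

```text
{}
inc cm [0.   0.07 9.11] turn [-1.000e-03  3.141e+00] pos [ 0.5468 -0.3119  0.2011] ang 14.4 j7 0.46 t 6.7 F [0.8 0.5 0.3] w 0.526
```

View pics/w4.png

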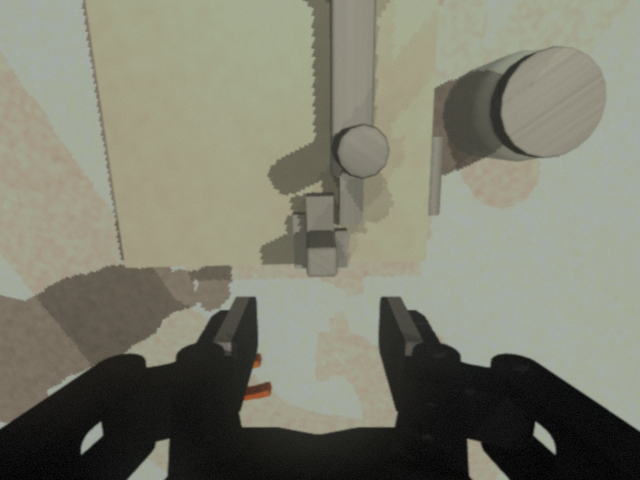

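The catch post top is at about (322,262) between the fingers' line, and the handle grip top is at (361,151).

Run:
```python
from h import *
for u,v in[(322,262),(322,252),(322,272),(320,210),(361,151)]: print(w("w4",u,v))
p=w("w4",322,262); g=w("w4",361,151); print(p-g)
go((p[0],p[1],.11),14.4)
```

```text
[ 0.5488 -0.3104  0.1425]
[ 0.5475 -0.3053  0.1424]
[ 0.5501 -0.3157  0.1423]
[ 0.5437 -0.292   0.0999]
[ 0.5512 -0.2525  0.1575]
[-0.0024 -0.0579 -0.015 ]
inc cm [ 0.13 -0.09  9.12] turn [ 1.000e-03 -3.141e+00] pos [ 0.5468 -0.3119  0.2011] ang 14.4 j7 0.46 t 6.7 F [0.8 0.5 0.3] w 0.526
```

Emit:
{"fn": "carry_out", "kwargs": {"increments": [[4.5, 0.1, -0.1, 3.5, 0], [4.5, 0.1, -0.1, 7, 0], [4.5, 0.1, -0.1, 9, 0], [4.5, 0.1, -0.1, 9, 0], [0, 0.1, -0.1, 9, 0], [0, 0.1, -0.1, 9, 0], [0, 0.1, -0.1, 9, 0], [0, 0.1, -0.1, 9, 0]], "squeeze": 30}}

```text
t: 7.35
eef_pos: [0.5479, -0.311, 0.1136]
tcp_rot: [[0.968, 0.249, 0.01], [0.249, -0.968, 0.001], [0.01, 0.001, -1.0]]
contact_force: [-5.7, -0.1, 4.6]
width: 0.186
```

Emit:
{"fn": "carry_out", "kwargs": {"increments": [[0, 0, 0, 0, 0], [0, 0, 0.5, 0, 0], [0, 0, 1, 0, 0], [0, 0, 1.6, 0, 0], [0, 0, 2.2, 0, 0], [0, 0, 2.8, 0, 0], [0, 0, 3.3, 0, 0], [0, 0, 3.7, 0, 0]]}}

```text
t: 8.02
eef_pos: [0.5571, -0.3452, 0.1136]
tcp_rot: [[0.968, 0.25, 0.009], [0.25, -0.968, 0.005], [0.009, -0.002, -1.0]]
contact_force: [-7.2, 17.8, 1.2]
width: 0.18
```

Emit:
{"fn": "carry_out", "kwargs": {"increments": [[4.5, 0, -0.1, 0, 0], [4.5, 0, -0.1, 0, 0], [4.5, 0, -0.1, 0, 0], [4.5, 0, -0.1, -3, 0], [4.5, 0, -0.1, -6.5, 0], [4.5, 0, -0.1, -7.5, 0], [4.5, 0, -0.1, -7.5, 0]]}}

```text
t: 8.6
eef_pos: [0.5585, -0.346, 0.1932]
tcp_rot: [[0.968, 0.249, 0.016], [0.249, -0.969, 0.0], [0.015, 0.004, -1.0]]
contact_force: [-0.7, -0.2, -0.4]
width: 0.529
```

```bash
cat >> h.py <<'E'
PIV=np.array([.5257,-.1552])
def arc(th0,th1,n,z,r=.1,extra=0):
    s=bot.state();R=np.array(s["tcp_rot"]);p=np.array(s["eef_pos"]);a=np.degrees(np.arctan2(R[1,0],R[0,0]))
    for th in np.linspace(th0,th1,n+1)[1:]:
        A=np.radians(-75-th); q=np.r_[PIV+r*np.array([np.cos(A),np.sin(A)]),z]
        print(round(th,1),np.round(R.T@(q-p)*100,1),round(np.radians(a-(15-th)),3))
E
python3 - <<'E'
from h import *
go((.5512,-.2525,.114),15)
save("wrist","w5")
im=np.load("pics/w5.npz")["im"];print(w("w5",320,262),w("w5",320,270))
f=np.load("pics/w5.npz");d=f["d"]
# points at post/grip top heights
v,u=np.mgrid[0:340:2,0:640:2];fx,fy,cx,cy=f["k"];r=np.stack([(u-cx)/fx,-(v-cy)/fy,-np.ones_like(u)],-1)*d[:340:2,::2,None]
W=r@f["T"][:3,:3].T+f["T"][:3,3]
for lo,hi,n in[(.152,.162,"grip"),(.138,.147,"post"),(.106,.112,"hub")]:
  m=(W[...,2]>lo)&(W[...,2]<hi)&(d[:340:2,::2]>0)&(v<300)
  print(n,m.sum(),W[m].min(0).round(4),W[m].max(0).round(4),np.median(W[m],0).round(4))
E
```

```text
inc cm [ 1.5  -9.27  7.91] turn [-0.01   3.131] pos [ 0.5585 -0.346   0.1932] ang 14.4 j7 0.49 t 8.6 F [-0.7 -0.2 -0.4] w 0.529
{}
[ 0.5601 -0.3405  0.1426] [ 0.5612 -0.3447  0.142 ]
grip 708 [ 0.5405 -0.2641  0.152 ] [ 0.5634 -0.2407  0.1595] [ 0.5518 -0.2529  0.157 ]
post 273 [ 0.5409 -0.3534  0.1381] [ 0.5666 -0.2564  0.1462] [ 0.5568 -0.3431  0.1421]
hub 28 [ 0.5414 -0.3401  0.106 ] [ 0.5634 -0.2574  0.1116] [ 0.5536 -0.3361  0.1098]
```

The catch is out by about 35 mm. Moving onto the handle grip, caging it with about 28 mm opening.

Emit:
{"fn": "carry_out", "kwargs": {"increments": [[4.5, 0.5, -3.1, 0, 0], [4.5, 1, -6.2, 0, 0], [4.5, 1.5, -9.3, 0, 0], [4.5, 1.5, -9.3, 1, 0], [4.5, 1.5, -9.3, 4, 0], [4.5, 1.5, -9.3, 7.7, 0], [2.8, 1.5, -9.3, 7.7, 0], [2.8, 1.5, -9.3, 7.7, 0]]}}

```text
t: 9.32
eef_pos: [0.5485, -0.2514, 0.1124]
tcp_rot: [[0.968, 0.249, 0.009], [0.249, -0.968, 0.003], [0.009, -0.001, -1.0]]
contact_force: [0.7, -0.5, 0.9]
width: 0.333
```

Emit:
{"fn": "carry_out", "kwargs": {"increments": [[2.8, 0, 0, 0, 0], [2.8, 0, 0, 0, 0]]}}

```text
t: 9.48
eef_pos: [0.5493, -0.2518, 0.1138]
tcp_rot: [[0.968, 0.249, 0.01], [0.249, -0.969, 0.003], [0.011, -0.0, -1.0]]
contact_force: [-0.2, -0.3, 0.1]
width: 0.327
```

Run:
```python
from h import *
go((.5516,-.2525,.114),15)
arc(0,40,8,.114)
```

```text
inc cm [ 0.21  0.12 -0.01] turn [-0.01   3.131] pos [ 0.5493 -0.2518  0.1138] ang 14.4 j7 0.3 t 9.5 F [-0.2 -0.3  0.1] w 0.327
5.0 [-0.6  0.  -0. ] 0.077
10.0 [-1.5 -0.1 -0. ] 0.164
15.0 [-2.4 -0.3 -0. ] 0.252
20.0 [-3.2 -0.5 -0.1] 0.339
25.0 [-4.  -0.8 -0.1] 0.426
30.0 [-4.8 -1.2 -0.1] 0.513
35.0 [-5.5 -1.7 -0.1] 0.601
40.0 [-6.2 -2.2 -0.1] 0.688
```

Emit:
{"fn": "carry_out", "kwargs": {"increments": [[2.8, -0.6, 0, 0, 0.077], [2.8, -1.5, -0.1, 0, 0.164], [2.8, -2.4, -0.3, 0, 0.252], [2.8, -3.2, -0.5, 0, 0.339], [2.8, -4.0, -0.8, 0, 0.426], [2.8, -4.8, -1.2, 0, 0.513], [2.8, -5.5, -1.7, 0, 0.601], [2.8, -6.2, -2.2, 0, 0.688]]}}

```text
t: 10.15
eef_pos: [0.4855, -0.247, 0.1154]
tcp_rot: [[0.904, -0.427, 0.016], [-0.427, -0.904, 0.001], [0.014, -0.007, -1.0]]
contact_force: [3.4, -0.6, 1.2]
width: 0.33
```

Run:
```python
from h import *
arc(40,80,8,.114)
print(bot.state()["contact_force"])
```

```text
45.0 [-1.1 -0.1  0.1] 0.082
50.0 [-2.  -0.2  0.1] 0.169
55.0 [-2.8 -0.3  0.1] 0.257
60.0 [-3.7 -0.6  0.1] 0.344
65.0 [-4.5 -0.9  0.1] 0.431
70.0 [-5.2 -1.3  0.1] 0.518
75.0 [-6.  -1.8  0.1] 0.606
80.0 [-6.7 -2.3  0.1] 0.693
[ 3.43686702 -0.59119772  1.17378411]
```

Emit:
{"fn": "carry_out", "kwargs": {"increments": [[2.8, -1.1, -0.1, 0, 0.082], [2.8, -2.0, -0.2, 0, 0.169], [2.8, -2.8, -0.3, 0, 0.257], [2.8, -3.7, -0.6, 0, 0.344], [2.8, -4.5, -0.9, 0.1, 0.431], [2.8, -5.2, -1.3, 0.1, 0.518], [2.8, -6.0, -1.8, 0.1, 0.606], [2.8, -6.7, -2.3, 0.1, 0.693]]}}

```text
t: 10.82
eef_pos: [0.4363, -0.1986, 0.1157]
tcp_rot: [[0.418, -0.908, 0.02], [-0.908, -0.418, -0.001], [0.01, -0.018, -1.0]]
contact_force: [1.4, -2.4, 2.1]
width: 0.324
```

Run:
```python
from h import *
arc(80,95,5,.114)
print(bot.state()["contact_force"])
```

```text
83.0 [-0.7  0.1  0.2] 0.047
86.0 [-1.2  0.   0.2] 0.099
89.0 [-1.7 -0.   0.2] 0.152
92.0 [-2.2 -0.1  0.2] 0.204
95.0 [-2.7 -0.3  0.2] 0.256
[ 1.39866994 -2.38695924  2.09784903]
```

Emit:
{"fn": "carry_out", "kwargs": {"increments": [[2.8, -0.7, 0.1, 0.1, 0.047], [2.8, -1.2, 0, 0.1, 0.099], [2.8, -1.7, 0, 0.1, 0.15], [2.8, -2.1, -0.1, 0.1, 0.15], [2.8, -2.3, -0.1, 0.1, 0.15], [2.8, -2.3, -0.1, 0.1, 0.15]]}}

```text
t: 11.32
eef_pos: [0.4295, -0.1799, 0.1162]
tcp_rot: [[0.277, -0.96, 0.026], [-0.961, -0.278, -0.005], [0.012, -0.023, -1.0]]
contact_force: [1.9, -11.7, 0.9]
width: 0.328
```

The handle is at its stop: the push force rises to about 12 N, and the geometry gives about 1.56 rad. Backing off and turning the wrist back so the key can be wound in one sweep.

Emit:
{"fn": "carry_out", "kwargs": {"increments": [[4.5, 0.2, 0, 0, 0], [4.5, 0.2, 0, 0, 0], [4.5, 0.2, 0, -2, 0], [4.5, 0.2, 0, -5, 0], [4.5, 0.2, 0, -9, 0], [4.5, 0.2, 0, -12, 0], [4.5, 0.2, 0, -12, 0]]}}

```text
t: 11.9
eef_pos: [0.4295, -0.1817, 0.242]
tcp_rot: [[0.278, -0.96, 0.035], [-0.96, -0.279, -0.007], [0.017, -0.031, -0.999]]
contact_force: [1.4, -0.7, 0.4]
width: 0.528
```

Run:
```python
from h import *
go((.45,-.14,.236),99.5)
print(bot.state()["joints"].round(2) if hasattr(bot.state()["joints"],"round") else bot.state()["joints"])
```

```text
inc cm [-3.44 -3.12  0.64] turn [ 0.116 -3.025] pos [ 0.4295 -0.1817  0.242 ] ang -73.8 j7 -0.97 t 11.9 F [ 1.4 -0.7  0.4] w 0.528
[ 0.28  0.24  0.03  1.98 -0.01  0.89 -0.97]
```

Emit:
{"fn": "carry_out", "kwargs": {"increments": [[4.5, -0.5, -0.4, 0, -0.12], [4.5, -1, -0.8, 0, -0.24], [4.5, -1.5, -1.2, 0, -0.36], [4.5, -2, -1.6, 0, -0.48], [4.5, -2.5, -2, 0, -0.6], [4.5, -3, -2.4, 0, -0.72], [4.5, -3.4, -3.1, 0, -0.84], [4.5, -3.4, -3.1, 0, -0.96]]}}

```text
t: 12.57
eef_pos: [0.4505, -0.1387, 0.2426]
tcp_rot: [[0.949, -0.314, 0.035], [-0.314, -0.949, -0.007], [0.036, -0.005, -0.999]]
contact_force: [1.0, 1.2, -0.6]
width: 0.52
```

Emit:
{"fn": "carry_out", "kwargs": {"increments": [[4.5, 0, 0, 0, -0.12], [4.5, 0, 0, 0, -0.24], [4.5, 0, 0, 0, -0.36], [4.5, 0, 0, 0, -0.48], [4.5, 0, 0, 0, -0.6], [4.5, 0, 0, 0, -0.72], [4.5, 0, 0, 0, -0.84], [4.5, 0, 0, 0, -0.96]]}}

```text
t: 13.23
eef_pos: [0.4504, -0.1383, 0.2428]
tcp_rot: [[0.797, 0.603, 0.035], [0.604, -0.797, -0.006], [0.024, 0.026, -0.999]]
contact_force: [-0.3, 0.3, 0.1]
width: 0.524
```

Emit:
{"fn": "carry_out", "kwargs": {"increments": [[4.5, 0, 0, 0, -0.12], [4.5, 0, 0, 0, -0.24], [4.5, 0, 0, 0, -0.36], [4.5, 0, 0, 0, -0.48], [4.5, 0, 0, 0, -0.6], [4.5, 0, 0, 0, -0.72], [4.5, 0, 0, 0, -0.84], [4.5, 0, 0, 0, -0.96]]}}

```text
t: 13.9
eef_pos: [0.4501, -0.1379, 0.2429]
tcp_rot: [[-0.044, 0.998, 0.035], [0.999, 0.045, -0.006], [-0.008, 0.035, -0.999]]
contact_force: [-0.3, 1.1, -0.6]
width: 0.529
```

Run:
```python
from h import *
go((.44,-.1057,.236),99.5)
save("wrist","w6")
```

```text
inc cm [ 3.26 -0.89  0.63] turn [-0.121  3.02 ] pos [ 0.4501 -0.1379  0.2429] ang 92.5 j7 1.6 t 13.9 F [-0.3  1.1 -0.6] w 0.529
{}
```

View pics/w6.png

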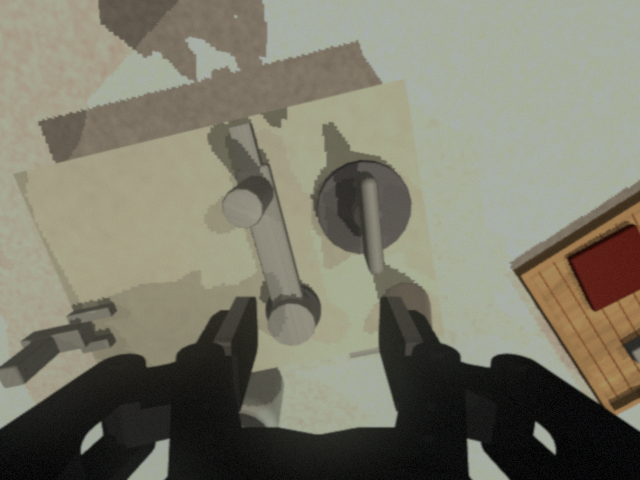

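The key wing's top runs (368,178)–(376,271), the housing is centred on about (363,207), the handle is swung to the front and the catch is out.

Run:
```python
from h import *
a=w("w6",368,179,.148);b=w("w6",377,271,.148);print(a,b,np.linalg.norm(a-b),(a+b)/2,np.degrees(np.arctan2(*(b-a)[[1,0]])))
h=w("w6",363,207,.094);print(h)
f=np.load("pics/w6.npz");d=f["d"]
v,u=np.mgrid[0:300,300:440];fx,fy,cx,cy=f["k"];r=np.stack([(u-cx)/fx,-(v-cy)/fy,-np.ones_like(u)],-1)*d[0:300,300:440,None]
W=r@f["T"][:3,:3].T+f["T"][:3,3]
m=(abs(W[...,2]-.148)<.005)&(d[0:300,300:440]>0)
P=W[m][:,:2].astype(np.float32);(c,s,ang)=cv2.minAreaRect(P);print(len(P),c,s,ang,np.median(W[m][:,2]))
vx=cv2.fitLine(P,cv2.DIST_L2,0,.01,.01).ravel();A=np.degrees(np.arctan2(vx[1],vx[0]));print(vx,A)
m=(abs(W[...,2]-.094)<.003)&(d[0:300,300:440]>0);P=W[m][:,:2].astype(np.float32);print(cv2.minEnclosingCircle(P))
go((c[0],c[1],.115),A+90)
```

```text
[ 0.4117 -0.1122  0.148 ] [ 0.467  -0.1023  0.148 ] 0.056179177637270566 [ 0.43935 -0.10725  0.148  ] 10.149771500878446
[ 0.439  -0.1078  0.094 ]
1598 (0.4400820732116699, -0.10722602903842926) (0.05907270312309265, 0.010164349339902401) 9.631896018981934 0.14752576938742656
[ 0.985695    0.16853893  0.43876013 -0.1078046 ] 9.702879
((0.468744158744812, -0.10205681622028351), 0.06259477883577347)
inc cm [ 3.22 -1.28 12.72] turn [-0.116  3.025] pos [ 0.4502 -0.1379  0.2428] ang 93.0 j7 1.6 t 13.9 F [ 0.6  0.1 -0.5] w 0.527
```

Emit:
{"fn": "carry_out", "kwargs": {"increments": [[4, 1.6, -0.6, 1, -0.06], [4, 3.2, -1.3, 3, -0.116], [4, 3.2, -1.3, 6, -0.116], [4, 3.2, -1.3, 9, -0.116], [4, 3.2, -1.3, 12, -0.116], [4, 3.2, -1.3, 12.7, -0.116], [4, 3.2, -1.3, 12.7, -0.116], [4, 3.2, -1.3, 12.7, -0.116]]}}

```text
t: 14.62
eef_pos: [0.4402, -0.1072, 0.1159]
tcp_rot: [[-0.168, 0.985, 0.035], [0.986, 0.168, -0.006], [-0.012, 0.033, -0.999]]
contact_force: [-0.2, -0.1, 0.4]
width: 0.47
```

Run:
```python
from h import *
go((.440,-.1072,.115),99.7)
```

```text
inc cm [ 0.   -0.03  0.09] turn [-1.000e-03  3.141e+00] pos [ 0.4402 -0.1072  0.1159] ang 99.7 j7 1.45 t 14.6 F [-0.2 -0.1  0.4] w 0.47
```

Emit:
{"fn": "carry_out", "kwargs": {"increments": [[0, 0, 0, 0, 0], [0, 0, 0, 0, 0], [0, 0, 0, 0, 0], [0, 0, 0, 0, 0], [0, 0, 0, 0, 0.08], [0, 0, 0, 0, 0.18], [0, 0, 0, 0, 0.28], [0, 0, 0, 0, 0.38]], "squeeze": 50}}

```text
t: 15.28
eef_pos: [0.441, -0.1071, 0.1175]
tcp_rot: [[0.214, 0.976, 0.037], [0.977, -0.214, -0.007], [0.002, 0.038, -0.999]]
contact_force: [-1.9, 1.6, 10.0]
width: 0.109
```

Emit:
{"fn": "carry_out", "kwargs": {"increments": [[0, 0, 0, 0, 0.1], [0, 0, 0, 0, 0.2], [0, 0, 0, 0, 0.3], [0, 0, 0, 0, 0.4], [0, 0, 0, 0, 0.5], [0, 0, 0, 0, 0.6], [0, 0, 0, 0, 0.7], [0, 0, 0, 0, 0.8]]}}

```text
t: 15.95
eef_pos: [0.4404, -0.1078, 0.1177]
tcp_rot: [[0.852, 0.522, 0.037], [0.523, -0.853, -0.007], [0.027, 0.025, -0.999]]
contact_force: [1.5, -1.0, 1.5]
width: 0.106
```

Run:
```python
from h import *
go((.440,-.1072,.115),99.7)
print(bot.state()["wrist_torque"])
```

```text
inc cm [-0.01 -0.08  0.27] turn [-1.19   1.952] pos [ 0.4404 -0.1078  0.1177] ang 31.5 j7 0.54 t 15.9 F [ 1.5 -1.   1.5] w 0.106
[-1.21797441  0.00362856  0.1286607 ]
```

Emit:
{"fn": "carry_out", "kwargs": {"increments": [[0, 0, 0, 0, 0.1], [0, 0, 0, 0, 0.2], [0, 0, 0, 0, 0.3], [0, 0, 0, 0, 0.4], [0, 0, 0, 0, 0.5], [0, 0, 0, 0, 0.6], [0, 0, 0, 0, 0.7], [0, 0, 0, 0, 0.8]]}}

```text
t: 16.62
eef_pos: [0.4395, -0.1077, 0.1178]
tcp_rot: [[0.967, -0.252, 0.035], [-0.252, -0.968, -0.007], [0.036, -0.002, -0.999]]
contact_force: [1.6, -2.0, -8.0]
width: 0.105
```

Emit:
{"fn": "carry_out", "kwargs": {"increments": [[0, 0, 0, 0, 0.08], [0, 0, 0, 0, 0.16], [0, 0, 0, 0, 0.24], [0, 0, 0, 0, 0.3], [0, 0, 0, 0, 0.3]]}}

```text
t: 17.03
eef_pos: [0.4393, -0.1076, 0.1179]
tcp_rot: [[0.848, -0.529, 0.034], [-0.529, -0.849, -0.006], [0.033, -0.013, -0.999]]
contact_force: [2.5, -1.9, -10.6]
width: 0.103
```

Run:
```python
from h import *
go((.440,-.1072,.115),99.7)
print(bot.state()["wrist_torque"])
```

```text
inc cm [ 0.03 -0.07  0.29] turn [ 0.844 -2.298] pos [ 0.4393 -0.1076  0.1179] ang -32.0 j7 -0.3 t 17.0 F [  2.5  -1.9 -10.6] w 0.103
[-0.11875154  0.83662674 -0.04561526]
```

Emit:
{"fn": "carry_out", "kwargs": {"increments": [[0, 0, 0, 0, 0.08], [0, 0, 0, 0, 0.15], [0, 0, 0, 0, 0.2], [0, 0, 0, 0, 0.2]]}}

```text
t: 17.37
eef_pos: [0.4391, -0.1074, 0.1179]
tcp_rot: [[0.726, -0.687, 0.034], [-0.687, -0.726, -0.006], [0.029, -0.019, -0.999]]
contact_force: [2.9, -1.3, -9.6]
width: 0.107
```

Run:
```python
from h import *
go((.440,-.1072,.115),99.7)
print(bot.state()["wrist_torque"],bot.state()["joint_torque"][6])
```

```text
inc cm [ 0.04 -0.07  0.3 ] turn [ 0.643 -2.498] pos [ 0.4391 -0.1074  0.1179] ang -43.4 j7 -0.45 t 17.4 F [ 2.9 -1.3 -9.6] w 0.107
[ 0.20682049  0.57408813 -0.0685595 ] -0.8799149841070175
```

Emit:
{"fn": "carry_out", "kwargs": {"increments": [[0, 0, 0, 0, 0.05], [0, 0, 0, 0, 0.1], [0, 0, 0, 0, 0.15], [0, 0, 0, 0, 0.15]]}}

```text
t: 17.7
eef_pos: [0.4391, -0.1073, 0.118]
tcp_rot: [[0.616, -0.787, 0.034], [-0.788, -0.616, -0.005], [0.025, -0.023, -0.999]]
contact_force: [2.6, -0.9, -10.9]
width: 0.11
```

Run:
```python
from h import *
go((.440,-.1072,.115),99.7)
print(bot.state()["wrist_torque"],bot.state()["joint_torque"][6])
```

```text
inc cm [ 0.04 -0.07  0.3 ] turn [ 0.494 -2.647] pos [ 0.4391 -0.1073  0.118 ] ang -52.0 j7 -0.55 t 17.7 F [  2.6  -0.9 -10.9] w 0.11
[ 0.18258112  0.39735637 -0.10114752] -0.7973446324467659
```

The reading is ambiguous: the grip may have started slipping on the wing at the stop. Releasing and looking.

Emit:
{"fn": "carry_out", "kwargs": {"increments": [[4.5, 0, 0, 0, 0], [4.5, 0, 0, 0, 0], [4.5, 0, 0, 0, 0], [4.5, 0, 0, -2, 0], [4.5, 0, 0, -5, 0], [4.5, 0, 0, -8, 0], [4.5, 0, 4, -11, 0], [4.5, 0, 4, -11, 0]]}}

```text
t: 18.37
eef_pos: [0.4025, -0.1339, 0.2305]
tcp_rot: [[0.615, -0.788, 0.038], [-0.788, -0.616, -0.007], [0.029, -0.026, -0.999]]
contact_force: [-1.0, -0.4, -0.4]
width: 0.529
```

Run:
```python
from h import *
save("wrist","w7")
go((.440,-.1072,.115),99.7)
```

```text
{}
inc cm [-0.12 -4.28 11.62] turn [ 0.492 -2.65 ] pos [ 0.4025 -0.1337  0.23  ] ang -52.1 j7 -0.58 t 18.4 F [-0.3 -0.8 -0.1] w 0.526
```

View pics/w7.png

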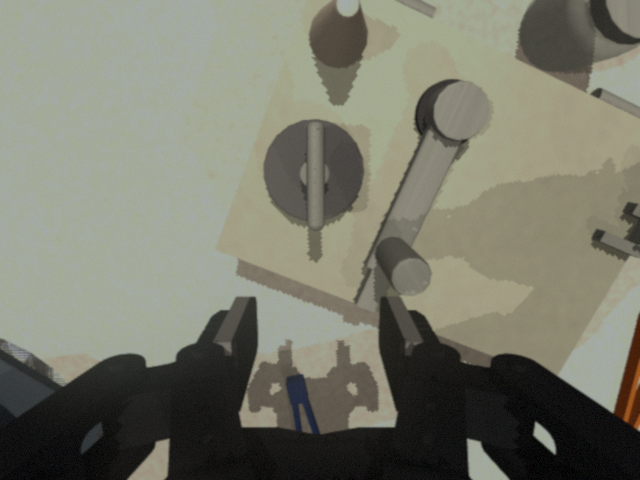

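The wing is still aligned with the jaws, so there was no slip: it has wound about 2.65 rad from its start and the stop is not yet certain. Regripping in place to continue.

```bash
cat >> h.py <<'E'
def wing(fn,v1=240):
    f=np.load("pics/"+fn+".npz");d=f["d"][:v1]
    v,u=np.mgrid[0:v1,0:640];fx,fy,cx,cy=f["k"];r=np.stack([(u-cx)/fx,-(v-cy)/fy,-np.ones_like(u)],-1)*d[...,None]
    W=r@f["T"][:3,:3].T+f["T"][:3,3]
    m=(abs(W[...,2]-.148)<.005)&(d>0)&(np.hypot(W[...,0]-.44,W[...,1]+.107)<.035)
    P=W[m][:,:2].astype(np.float32);vx=cv2.fitLine(P,cv2.DIST_L2,0,.01,.01).ravel()
    return len(P),cv2.minAreaRect(P)[0],np.degrees(np.arctan2(vx[1],vx[0]))
E
python3 - <<'E'
from h import *
print(wing("w6"),wing("w7"))
n,c,A=wing("w7"); go((c[0],c[1],.115),A+90)
E
```

```text
(1053, (0.4295678436756134, -0.10901039838790894), np.float32(10.028049)) (1906, (0.44017377495765686, -0.10692501068115234), np.float32(37.995636))
inc cm [-0.13 -4.31 11.62] turn [-2.00e-03  3.14e+00] pos [ 0.4025 -0.1337  0.23  ] ang -52.1 j7 -0.58 t 18.4 F [-0.3 -0.8 -0.1] w 0.526
```

Emit:
{"fn": "carry_out", "kwargs": {"increments": [[4, -0.1, -4.3, 2, 0], [4, -0.1, -4.3, 5, 0], [4, -0.1, -4.3, 8, 0], [4, -0.1, -4.3, 11, 0], [4, -0.1, -4.3, 11.6, 0], [4, -0.1, -4.3, 11.6, 0], [0, -0.1, -4.3, 11.6, 0], [0, -0.1, -4.3, 11.6, 0]]}}

```text
t: 19.08
eef_pos: [0.4411, -0.1075, 0.1165]
tcp_rot: [[0.614, -0.788, 0.04], [-0.789, -0.614, -0.007], [0.03, -0.028, -0.999]]
contact_force: [-0.1, -0.2, -0.0]
width: 0.2
```

Emit:
{"fn": "carry_out", "kwargs": {"increments": [[0, 0, 0, 0, 0], [0, 0, 0, 0, 0], [0, 0, 0, 0, 0.03], [0, 0, 0, 0, 0.06], [0, 0, 0, 0, 0.09], [0, 0, 0, 0, 0.12], [0, 0, 0, 0, 0.12]]}}

```text
t: 19.67
eef_pos: [0.4404, -0.1066, 0.1168]
tcp_rot: [[0.512, -0.858, 0.04], [-0.858, -0.513, -0.005], [0.025, -0.031, -0.999]]
contact_force: [-2.6, 5.3, -1.8]
width: 0.106
```

Run:
```python
from h import *
go((.440,-.1072,.115),99.7)
print(bot.state()["wrist_torque"],bot.state()["joint_torque"][6])
```

```text
inc cm [0.02 0.07 0.18] turn [ 0.369 -2.773] pos [ 0.4404 -0.1066  0.1168] ang -59.2 j7 -0.64 t 19.7 F [-2.6  5.3 -1.8] w 0.106
[1.73738301 1.19089492 0.0984915 ] -0.48043711110949516
```

Emit:
{"fn": "carry_out", "kwargs": {"increments": [[0, 0, 0, 0, 0.04], [0, 0, 0, 0, 0.08], [0, 0, 0, 0, 0.12], [0, 0, 0, 0, 0.15], [0, 0, 0, 0, 0.15]]}}

```text
t: 20.08
eef_pos: [0.4403, -0.1066, 0.1171]
tcp_rot: [[0.38, -0.924, 0.039], [-0.925, -0.381, -0.006], [0.02, -0.034, -0.999]]
contact_force: [-2.0, -0.1, -5.1]
width: 0.109
```

Run:
```python
from h import *
go((.440,-.1072,.115),99.7)
print(bot.state()["wrist_torque"],bot.state()["joint_torque"][6])
```

```text
inc cm [0.04 0.06 0.2 ] turn [ 0.221 -2.921] pos [ 0.4403 -0.1066  0.1171] ang -67.7 j7 -0.75 t 20.1 F [-2.  -0.1 -5.1] w 0.109
[-0.0090527   1.21284447  2.61535432] -3.203641176223755
```

The torque jumped from 0.1 to 2.6 N m, so the stop is reached. Letting go and lifting to check.

Emit:
{"fn": "carry_out", "kwargs": {"increments": [[4.5, 0, 0, 0, 0], [4.5, 0, 0, 0, 0], [4.5, 0, 0, 0, 0], [4.5, 0, 0, -2, 0], [4.5, 0, 0, -5, 0], [4.5, 0, 0, -8, 0], [4.5, 0, 4, -12, 0], [4.5, 0, 6, -14, 0]]}}

```text
t: 20.75
eef_pos: [0.3808, -0.1287, 0.2554]
tcp_rot: [[0.38, -0.924, 0.041], [-0.925, -0.38, -0.007], [0.022, -0.035, -0.999]]
contact_force: [0.4, -0.3, 0.8]
width: 0.526
```

Run:
```python
from h import *
save("wrist","w8"); print(wing("w8")); save("top","top1"); print(bot.state()["contact_force"],bot.state()["t"])
a=cv2.imread("pics/top1.png")[120:320,80:460];cv2.imwrite("pics/top1b.png",cv2.convertScaleAbs(cv2.resize(a,(760,400),interpolation=cv2.INTER_CUBIC),alpha=1.5))
```

```text
{}
(1641, (0.44033658504486084, -0.10686489194631577), np.float32(29.315392))
{}
[ 0.64920748  0.40041161 -0.23649436] 20.85
```

View pics/top1b.png

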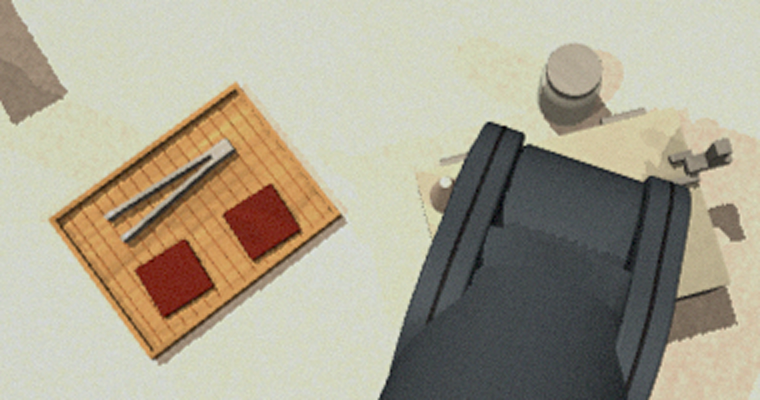

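View pics/w8.png

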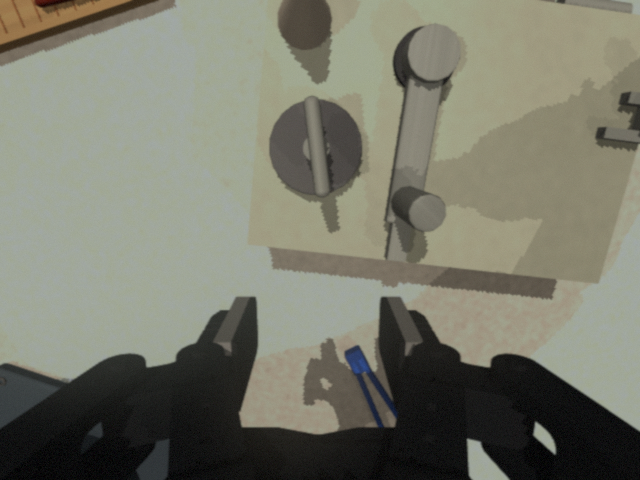

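Run:
```python
from h import *
p=w("w8",434,52,.109);g=w("w8",428,212,.157);e1=w("w8",248,243,.08);e2=w("w8",598,283,.08)
an=lambda v:np.degrees(np.arctan2(v[1],v[0]))
print("handle",an(g-p)%360,"box -x",(an(e1-e2)+90)%360,"r",np.linalg.norm((g-p)[:2]))
print(bot.sign_off())
```

```text
handle 195.64446713778253 box -x 195.29507754702357 r 0.09938173876522785
the job is handed in; nothing more can be done
None
```

The job is handed in at about 21 s. All four steps are done in order, and my last checks agree with that. The interface gave no verdict of its own.

- **Tong:** it lies flat on the tray's bare half, let go and clear of both tiles. The final top picture shows this.
- **Catch:** it is out about 35 of 36 mm, and the pull force rose to about 18 N at the stop.
- **Handle:** in the last image it points within 0.5° of the box's -x axis. The push force had risen to about 12 N at the stop.
- **Key:** the wing turned 2.80 rad from where it started, so its value is at least 2.80, past the 2.7 needed. I regripped once. At the end the wrist torque jumped from 0.1 to 2.6 N m and the jaws slipped about 7° on the wing, so it is at its stop.
- **Jar, cone and tiles:** they look unmoved in the last pictures. I checked these by eye only and did not measure them.

The gripper is lifted clear and touches nothing. No check failed; the only disagreement was about 3–5 mm between the top and wrist cameras, and I used the wrist values.

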